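# Lay the turned candlestick in the sawbuck cradle

## Robot

A 6-joint arm with a two-finger parallel gripper is mounted at the origin on the work surface. World frame = base frame: x ahead of the robot, y to its left, z up, the work surface at z = 0. Lengths are in m, angles in rad, forces in N, time in s.
With the tool pointing down it reaches from about 0.3 to 0.75 m from the base axis. Payload 8.5 kg.
Tool frame: the origin (TCP) lies midway between the tips of the shut fingers; the grasp point (between the pads) lies 19 mm behind it (arm.grip_depth is the distance from the TCP to the grasp point, in m); z points along the fingers, y is the line along which they close (so a half turn about z gives the same grasp; the last joint's range is limited). The gripper opens to 88 mm and grips with 3 to 60 N. Pads are 18 mm wide; open, the fingers measure 123 mm over their backs; the gripper's body (75 mm by 187 mm) begins 45 mm behind the grasp point.
Start: joints at [-1.399, 0.381, 1.297, -0, 1.464, -0.215], TCP at [0.207, -0.509, 0.213] pointing down, gripper open.
Joint ranges: [-3.11, 3.11], [-0.89, 2.33], [0.22, 2.48], [-1.42, 4.56], [0.17, 2.85], [-2.88, 2.88]. Speed limits (rad/s): [2.39, 2.39, 3.14, 3.14, 3.14, 3.14].

## Interface

Orientations are given as a unit quaternion [x, y, z, w].
In Python, from workcell import arm, grab_frame gives the robot as it stands.
- The arm moves only by the tool apply_moves, never from a script. Its argument "increments" is a list of rows, each a list of 5 numbers: the shift along the tool's x, y, z in mm, then the turn about the tool's z in rad, then the opening, from 0 (shut) to 1 (fully open). A call has exactly 10 rows; each row shifts and turns the commanded pose from where the row before left it, along the tool's axes as they then stand; what a row does not reach is not made up. A row lasts 1/12 s, in which the tool goes at most 41.7 mm and 7.16 degrees, less where a joint would pass 70% of its speed; a pose out of reach is approached as far as the arm can. A call with a gripper value outside its range is refused whole. The fingers move at their own pace and stop on an object; "force" is the grip in N (left out, the last holds). Time passes only in rows, so rows that do not move let the fingers close, or fill a call up. It gives the time, the measured TCP pose, the force, the opening and the grip force at its end, in the units of the state.
- arm.sense(): the state, without advancing time (a new reading comes with each control period).
- grab_frame(name): name is "scene" or "side" or "wrist"; returns a dict with "img" (420x560x3 uint8, red, green, blue), "fx", "fy", "cx", "cy" (pixels), "cam_to_world" (4x4, takes a point from camera to world coordinates); the wrist camera has in their place "hand_eye" (4x4, takes a point from camera to tool coordinates, whose origin is the TCP and whose axes are the flange's). Camera axes: x right, y up, looking along -z (the intrinsics and any distortion apply to the point x, -y, -z); pixel columns grow to the right and rows downward; lengths in m; the calibration is good to about 2 mm. The wrist camera is an equidistant fisheye: a pixel r from the principal point sees the ray r / f radians off the axis. A picture is of the moment at which its call begins: read the wrist's pose just before it. There is no depth.
- arm.hand_in(): hands the job in; it is judged then, once.
The state is a dict: "time_s": time; "joints": joint angles; "dq": joint speeds; "joint_torque": joint torques, N m; "ee_pos": TCP position; "eef_rot": TCP orientation; "contact_force": force on the tool from outside, world axes, zero at the start; "wrist_torque": the same for the moment, N m; "gripper_width": finger opening in m; "gripper_force": force on a finger pad.
Only numpy, scipy, OpenCV 4.12 (cv2) and the standard library are available. Lean on these libraries where they do the work, as an engineer would, in place of code of your own. Each camera call takes 0.05 s, during which the arm holds its last target. There are 200 camera calls.

## Task

Lay the tall wooden candlestick with the square foot across the crossed-slat cradle so that its underside can be felted: the round shaft resting in both V's, the square foot out at the open end and the candle cup towards the tall end board. The end board leaves no room to bring it in straight from standing, so first lay it down gently on its side on the bare table and let go of it, then take it again by the shaft and set it gently into the cradle. Do not let it topple or fall, and leave the other things on the table where they are.

Things in the scene. Friction and masses are not known exactly. Their poses are not given: they have to be found in the camera images.
- candlestick: Turned candlestick, plain brown wood, 170 mm tall, about 0.17 kg, upright at the start; the taller of two wooden candle holders, the only one with a square foot. Origin: centre of the foot's underside; z along its axis to the cup, x and y parallel to the foot's sides. Foot 60 x 60 mm, z 0 to 16; collar diameter 42, z 16 to 24. Centre of mass near z = 80 mm.
- candlestick_shaft (a point): Middle of the candlestick's plain round shaft, on its axis, 79 mm from the foot's underside. Shaft diameter 30 mm, from 24 to 134 mm along the axis. When it lies on the table, on one side of the foot and the cup, this point is about 28 mm above the table; the flat foot keeps it from rolling.
- candlestick_cup (a point): Centre of the candlestick's top face, 170 mm from its origin along z. The solid round candle cup has diameter 50 mm from 143 to 170 mm, and narrows as a cone to the shaft from 143 to 134 mm. Held here, the rest swings like a pendulum unless gripped firmly (50 N holds it).
- cradle: Wooden cradle fixed to the table: two X-shaped trestles of crossed slats on two base rails, a tall board across one end. Origin: on the table, midway between the trestles; x along the cradle towards the end board, z up. Trestles 12 mm thick, centred at x = -34 and +34 mm. Rails at y = +-50 mm, 22 wide, 12 high, x -56 to 122. The -x end is open.
- cradle_axis (a point): 82.5 mm above the cradle's origin: where mid-shaft belongs when the candlestick lies in the V's (it can shift 15 mm either way along the cradle before cup or collar meets a trestle). Each V is lowest at y = 0, 61 mm above the table, and rises at 45 degrees to 102 mm at y = +-41 mm.
- end_board (a point): Centre of the top edge of the cradle's end board, 150 mm above the table, at x = 122 mm of the cradle. The board is 12 mm thick and 122 mm wide.
- bare (a point): A point on the table top in the middle of its bare part, between the cradle and the standing things: nothing stands within 100 mm of it along x or 60 mm along y. Fixed equipment stands at the edges: at the left (y above 0.53) a wooden caddy 235 mm high, beyond x = 0.72 things up to 210 mm high; keep clear of them.
- holder: Bystander: short wooden candle holder with a round foot of diameter 66 mm, 95 mm tall; origin at the centre of its underside. Leave it alone.
- jar: Bystander: glass jar with a metal lid, diameter 60 mm, 85 mm tall; origin at the centre of its underside. Leave it alone.
- glue: Bystander: white glue bottle, diameter 58 mm, 135 mm tall, origin at the centre of its underside. Leave it alone.
- mug: Bystander: glass mug, diameter 72 mm without the handle, 90 mm tall, origin at the centre of its underside. Leave it alone.
Not all that is in view belongs to the job. Leave any blue or yellow look-alike of the candlestick alone.

How it is judged:
On the way:
1. the candlestick lies on its side on the table, let go and at rest (angle between candlestick's own z axis and vertical between 1.4 and 1.75 rad and height (world z) of candlestick_shaft below 0.04 m and contact force between the fingers and candlestick below 0.1 N and linear speed of candlestick below 0.02 m/s), for 0.2 s.
At the end, for the whole second after the job is handed in: The candlestick rests still on the cradle, its shaft down in both V's: axis along the cradle within 0.1 rad, mid-shaft within 20 mm of the cradle's middle along it, within 8 mm across it and within 5 mm of the resting height of 82.5 mm, cup towards the end board and foot at the open end (angle between the z axis of candlestick and the x axis of cradle, either way round below 0.1 rad and x of candlestick_cup in the frame of cradle above 0.05 m and x of candlestick_shaft in the frame of cradle between -0.02 and 0.02 m and y of candlestick_shaft in the frame of cradle between -0.008 and 0.008 m and height (world z) of candlestick_shaft between 0.0775 and 0.0875 m and contact force between candlestick and cradle above 0.3 N and linear speed of candlestick below 0.02 m/s and angular speed of candlestick below 0.2 rad/s); the robot touches nothing.
It fails at once if the candlestick topples or falls (turns faster than 8 rad/s) (angular speed of candlestick above 8 rad/s).
It fails at once if the candlestick is dropped or forced into the cradle (over 40 N) (contact force between candlestick and cradle above 40 N).
It fails at once if another thing on the table is moved more than 30 mm (distance of any of holder, jar, glue, mug from where it was at the start of the episode above 0.03 m).
It also fails if it takes over 67 s, if anything falls off the work surface, if the arm or the gripper's body presses on something with over 40 N, if the wrist force passes 120 N, or if a joint passes its speed limit or range.

## Working session

There is one attempt and no reset: what is moved stays moved. The work goes in short steps, Python scripts to look and compute and a tool call to move; the robot and the scene stay as the last step left them, time stands still between calls to the robot, and variables do not carry over. Pictures are saved under pics/ and viewed, at most 10 in all, crops included, and the job is handed in when it is done.

Besides the shell and the picture viewer there is one more tool, called after "Request:" as name(argument=value, ...) on one line, values as JSON. apply_moves: Moves the arm, as the interface text tells. Its arguments: {"type":"object","properties":{"increments":{"type":"array","items":{"type":"array","items":{"type":"number"}}},"force":{"type":"number"}},"required":["increments"]}

```bash
ls; mkdir -p pics
python3 - <<'E'
from workcell import arm, grab_frame
import cv2, numpy as np
s=arm.sense(); print(s)
for n in ["scene","side"]:
    f=grab_frame(n); cv2.imwrite(f"pics/{n}0.png",f["img"][:,:,::-1]); print(n,f["fx"],f["fy"],f["cx"],f["cy"],np.round(f["cam_to_world"],4).tolist(),[k for k in f])
f=grab_frame("wrist");print({k:f[k] for k in f if k!="img"})
E
```

```text
pics
{'time_s': 0.0, 'joints': array([-1.39931921e+00,  3.81187833e-01,  1.29823941e+00, -2.10357132e-05,
        1.46356407e+00, -2.15304580e-01]), 'dq': array([0.00039192, 0.00079641, 0.00041589, 0.00108142, 0.00168557,
       0.00128099]), 'joint_torque': array([ 1.02263659e-04, -4.37927520e+01, -2.24554127e+01,  7.13233673e-02,
        3.52397491e-02, -1.22381311e-04]), 'ee_pos': array([ 0.2074025 , -0.50906871,  0.21254937]), 'eef_rot': array([ 9.81357742e-01,  1.92188693e-01,  4.86958602e-06, -6.99392326e-04]), 'contact_force': array([0.81880909, 0.20991459, 0.36046802]), 'wrist_torque': array([-0.03574234,  0.03686946, -0.00805855]), 'gripper_force': 0.0, 'gripper_width': 0.08815674959707731}
scene 428.8973642226868 428.8973642226868 280.6421031732131 205.1487286184604 [[0.7039, -0.5331, 0.4694, 1.0262], [0.7103, 0.5254, -0.4685, -0.3759], [0.0031, 0.6632, 0.7485, 0.8299], [0.0, 0.0, 0.0, 1.0]] ['img', 'fx', 'fy', 'cx', 'cy', 'cam_to_world']
side 420.82212960025225 420.82212960025225 279.6839994614418 211.31956847283402 [[-0.6719, 0.4608, -0.5798, 0.0227], [-0.7406, -0.4097, 0.5326, 0.6009], [0.0079, 0.7873, 0.6165, 0.7147], [0.0, 0.0, 0.0, 1.0]] ['img', 'fx', 'fy', 'cx', 'cy', 'cam_to_world']
{'fx': 325.19226210127806, 'fy': 325.19226210127806, 'cx': 276.69680145983295, 'cy': 209.82698109602836, 'hand_eye': array([[ 2.54973510e-04,  9.66417070e-01,  2.56978565e-01,
         6.58037898e-02],
       [ 9.99999957e-01, -2.84101946e-04,  7.62221988e-05,
        -7.52385066e-04],
       [ 1.46670544e-04,  2.56978534e-01, -9.66417100e-01,
        -1.71655646e-01],
       [ 0.00000000e+00,  0.00000000e+00,  0.00000000e+00,
         1.00000000e+00]])}
```

View pics/scene0.png

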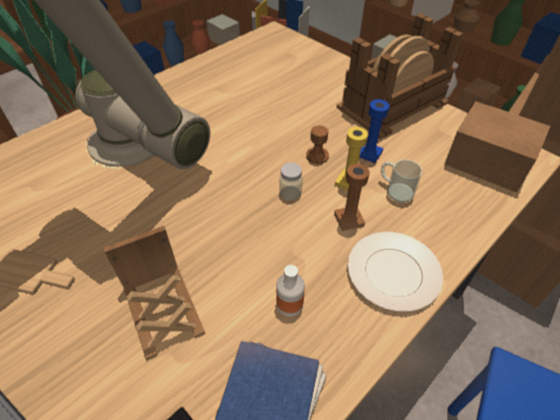

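View pics/side0.png

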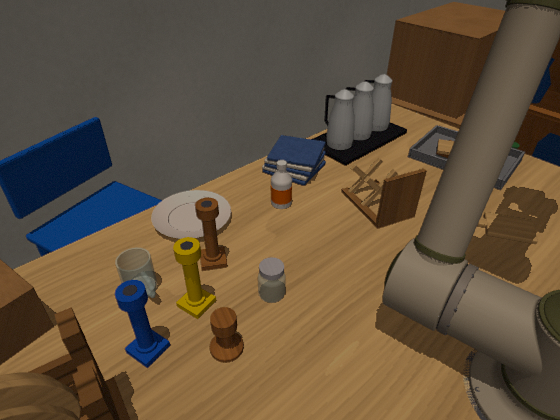

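Candidates in the scene view: brown tall with square foot (352,195), yellow look-alike (352,155), blue look-alike (377,130), and short brown holder (318,143). By the description it is the one at (352,195), which is at (210,232) in the side view. The cradle is at (160,300) in the scene view and (385,190) in the side view, with its end board at the base-side end. Next, one close crop from both views.

Run:
```python
import cv2, numpy as np
a=cv2.imread("pics/scene0.png");b=cv2.imread("pics/side0.png")
def c(i,x,y,s=3.2,w=125,h=93):
    r=cv2.resize(i[y:y+h,x:x+w],(400,298),interpolation=cv2.INTER_CUBIC)
    for k in range(0,w,20): cv2.putText(r,str(x+k),(int(k*3.2),10),0,.33,(255,255,255),1)
    for k in range(0,h,20): cv2.putText(r,str(y+k),(0,int(k*3.2)+4),0,.33,(0,255,255),1)
    return r
cv2.imwrite("pics/crop1.png",np.vstack([np.hstack([c(a,295,145),c(b,150,190)]),np.hstack([c(a,95,225,h=130,w=174),c(b,320,150)])]))
```

```text
(no output)
```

View pics/crop1.png

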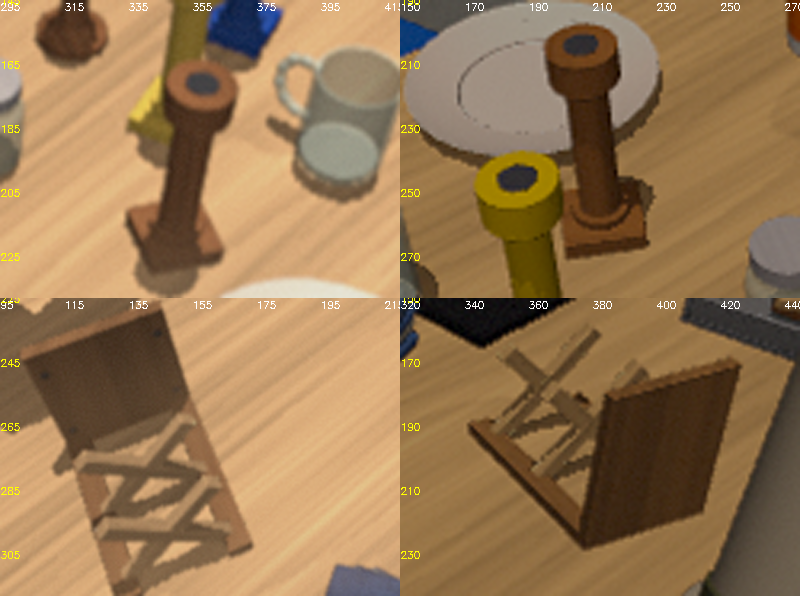

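The candlestick has a square foot, its top centre is at scene (358.4,171.2) and side (206.2,204.1). The lower crops show the cradle: end board top corners, two X's, and the open end at the lower right in the scene view. Now casting rays.

```bash
cat > h.py <<'E'
import numpy as np
from workcell import arm, grab_frame
C={}
def cam(n):
    if n not in C: C[n]=grab_frame(n)
    return C[n]
def ray(n,u,v):
    f=cam(n);M=np.array(f["cam_to_world"])
    d=M[:3,:3]@np.array([(u-f["cx"])/f["fx"],-(v-f["cy"])/f["fy"],-1.]);return M[:3,3],d/np.linalg.norm(d)
def plane(n,u,v,z):
    o,d=ray(n,u,v);return o+d*(z-o[2])/d[2]
def tri(a,b):
    (o,d),(p,e)=ray("scene",*a),ray("side",*b)
    s=np.linalg.lstsq(np.c_[d,-e],p-o,rcond=None)[0];P,Q=o+d*s[0],p+e*s[1]
    return (P+Q)/2,np.linalg.norm(P-Q)
E
python3 - <<'E'
from h import *
np.set_printoptions(precision=4,suppress=True)
L=lambda x,y:(95+x/2.299,225+(y-298)/2.292)
S=lambda x,y:(320+(x-400)/3.2,150+(y-298)/3.2)
A=lambda x,y:(295+x/3.2,145+y/3.2)
B=lambda x,y:(150+(x-400)/3.2,190+y/3.2)
print("cup",tri(A(203,84),B(580,45)))
for p in [(127,210),(222,243),(158,263)]: print("foot scene z16",plane("scene",*A(*p),.016))
for p in [(158,271),(222,252)]: print("foot scene z0",plane("scene",*A(*p),0))
for p in [(568,257),(647,243)]: print("foot side z0",plane("side",*B(*p),0))
for p in [(568,245),(647,233),(641,190)]: print("foot side z16",plane("side",*B(*p),.016))
print("board1",tri(L(25,355),S(738,364)),"board2",tri(L(162,309),S(608,400)))
print("rail end scene",plane("scene",*L(250,545),.012),plane("scene",*L(250,549),0))
print("rail end scene2 ",plane("scene",*L(112,590),.012))
print("rail end side",plane("side",*S(470,427),.012), plane("side",*S(585,548),0),plane("side",*S(703,514),0))
print("slat tips scene",[plane("scene",*L(*p),.102) for p in [(77,462),(190,420),(100,528),(213,483)]])
print("jar,glue,mug,holder scene", [plane("scene",*p,z)[:2] for p,z in [((291,170),.085),((290,271),.135),((405,172),.09),((319,132),.095)]])
print("glue,jar side",plane("side",282,166,.135),plane("side",271,267,.085),plane("side",224,315,.095),plane("side",136,260,.09))
E
```

```text
cup (array([0.6608, 0.2305, 0.1687]), np.float64(0.0020379058962495017))
foot scene z16 [0.624  0.2172 0.016 ]
foot scene z16 [0.6971 0.2436 0.016 ]
foot scene z16 [0.6751 0.1934 0.016 ]
foot scene z0 [0.6732 0.1985 0.    ]
foot scene z0 [ 0.6962  0.2486 -0.    ]
foot side z0 [ 0.6493  0.2678 -0.    ]
foot side z0 [0.6224 0.2165 0.    ]
foot side z16 [0.6452 0.2686 0.016 ]
foot side z16 [0.6171 0.219  0.016 ]
foot side z16 [0.6568 0.1952 0.016 ]
board1 (array([ 0.4379, -0.2734,  0.1455]), np.float64(0.005261197502975975)) board2 (array([ 0.4771, -0.1607,  0.1429]), np.float64(0.002923576452175574))
rail end scene [ 0.6486 -0.2162  0.012 ] [ 0.646  -0.2162  0.    ]
rail end scene2  [ 0.5984 -0.3246  0.012 ]
rail end side [ 0.637  -0.2074  0.012 ] [ 0.4705 -0.1612  0.    ] [ 0.4312 -0.2723  0.    ]
slat tips scene [array([ 0.5315, -0.2905,  0.102 ]), array([ 0.5639, -0.2   ,  0.102 ]), array([ 0.5957, -0.3091,  0.102 ]), array([ 0.6263, -0.222 ,  0.102 ])]
jar,glue,mug,holder scene [array([0.4938, 0.1915]), array([ 0.722 , -0.0463]), array([0.7005, 0.3839]), array([0.4507, 0.3434])]
glue,jar side [ 0.705  -0.0324  0.135 ] [0.4881 0.1963 0.085 ] [0.4467 0.346  0.095 ] [0.6876 0.3965 0.09  ]
```

Checks hold: the cup height is 0.169 m against 0.170, and the foot centre (0.660,0.230) agrees with the cup (0.661,0.2305). The foot sides lie at about 64° and −26°. The cradle is at about (0.577,−0.256) with +x at about 161°. Next: turn the tool to about −26° and pass by the cradle for a wrist look.

Request:
apply_moves(increments=[[0, 0, -8, 0.12, 1], [0, 0, -8, 0.12, 1], [0, 0, -8, 0.12, 1], [0, 0, -8, 0.12, 1], [0, 0, -8, 0.12, 1], [0, 0, -8, 0.12, 1], [0, 0, -8, 0.12, 1], [9, -27, 0, 0, 1], [9, -27, 0, 0, 1], [9, -27, 0, 0, 1]])

```text
time_s: 1.08
ee_pos: [0.2676, -0.4476, 0.269]
eef_rot: [0.974, -0.225, -0.0, -0.0]
contact_force: [0.2, -0.4, -0.9]
gripper_width: 0.0879
gripper_force: 0.0
```

Request:
apply_moves(increments=[[10, -30, 0, 0, 1], [10, -30, 0, 0, 1], [10, -30, 0, 0, 1], [10, -30, 0, 0, 1], [10, -30, 0, 0, 1], [10, -30, 0, 0, 1], [10, -30, 0, 0, 1], [10, -30, 0, 0, 1], [10, -30, 0, 0, 1], [0, 0, 0, 0, 1]])

```text
time_s: 1.92
ee_pos: [0.4688, -0.2415, 0.269]
eef_rot: [0.975, -0.222, 0.0, -0.001]
contact_force: [-0.1, -0.1, -0.3]
gripper_width: 0.0882
gripper_force: 0.0
```

```bash
cat >> h.py <<'E'
from scipy.spatial.transform import Rotation as R
def tool():
    s=arm.sense();q=R.from_quat(s["eef_rot"]).as_matrix();return s,np.array(s["ee_pos"]),q,np.degrees(np.arctan2(q[1,0],q[0,0]))
def wray(p,q,f,u,v):
    H=np.array(f["hand_eye"]);x=(np.array([u,v],float)-[f["cx"],f["cy"]]);r=np.hypot(*x)/f["fx"]
    k=np.sin(r)/max(np.hypot(*x),1e-9);d=np.array([x[0]*k,-x[1]*k,-np.cos(r)])
    return p+q@H[:3,3],q@H[:3,:3]@d
def wsnap(name):
    import cv2,pickle
    s,p,q,y=tool();f=grab_frame("wrist");cv2.imwrite(f"pics/{name}.png",f["img"][:,:,::-1])
    f=dict(f);f.pop("img");pickle.dump((p,q,f),open(f"pics/{name}.pkl","wb"));print(p,y,s["time_s"])
def wplane(name,u,v,z):
    import pickle
    o,d=wray(*pickle.load(open(f"pics/{name}.pkl","rb")),u,v);return o+d*(z-o[2])/d[2]
def wtri(n1,a,n2,b):
    import pickle
    (o,d),(p,e)=[wray(*pickle.load(open(f"pics/{n}.pkl","rb")),*c) for n,c in ((n1,a),(n2,b))]
    s=np.linalg.lstsq(np.c_[d,-e],p-o,rcond=None)[0];P,Q=o+d*s[0],p+e*s[1];return (P+Q)/2,np.linalg.norm(P-Q)
np.set_printoptions(precision=4,suppress=True)
E
python3 - <<'E'
from h import *
wsnap("w1")
E
```

```text
[ 0.4688 -0.2415  0.269 ] -25.704259601890037 1.9167
```

View pics/w1.png

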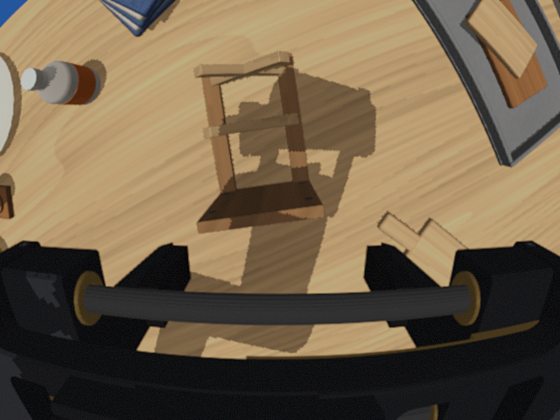

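The view shows the cradle from above with its trestle tips at about (196,72)/(290,58) and (206,132)/(299,119). The board's top edge runs from (198,227) to (323,212), with the glue at the left.

Run:
```python
from h import *
P=[wplane("w1",*p,.102)[:2] for p in [(196,71),(290,58),(206,132),(300,119)]]
print(P); m1=(P[0]+P[1])/2;m2=(P[2]+P[3])/2
print("trestle mids",m1,m2,"mid",(m1+m2)/2,"gap",np.linalg.norm(m1-m2),"yaw",np.degrees(np.arctan2(*(m2-m1)[::-1])), [np.degrees(np.arctan2(*(P[i]-P[i+1])[::-1])) -90 for i in (0,2)],[np.linalg.norm(P[i]-P[i+1]) for i in (0,2)])
B=[wplane("w1",*p,.15)[:2] for p in [(197,228),(323,214)]];b=B[0]-B[1];print("board",B,np.linalg.norm(b),np.degrees(np.arctan2(b[1],b[0])),(B[0]+B[1])/2)
# two-view height check: board corner in scene vs wrist
import pickle
w=pickle.load(open("pics/w1.pkl","rb"))
for (u,v),sc in [((323,214),(105.9,249.9)),((197,228),(164.6,229.4)),((206,132),(177.6,278.2))]:
    o,d=wray(*w,u,v);p,e=ray("scene",*sc);s=np.linalg.lstsq(np.c_[d,-e],p-o,rcond=None)[0];print("h",o+d*s[0],p+e*s[1])
print("yellow",plane("side",187,245,.17),plane("scene",357,133,.17))
print("glue top",wplane("w1",29,79,.135))
```

```text
[array([ 0.6187, -0.219 ]), array([ 0.5862, -0.3122]), array([ 0.555 , -0.1998]), array([ 0.5236, -0.2936])]
trestle mids [ 0.6025 -0.2656] [ 0.5393 -0.2467] mid [ 0.5709 -0.2562] gap 0.06596302363993993 yaw 163.30981651290404 [np.float64(-19.248659216308653), np.float64(-18.476445699627405)] [np.float64(0.09867925634233284), np.float64(0.09888800818023426)]
board [array([ 0.4751, -0.1588]), array([ 0.4359, -0.2728])] 0.12059802162591322 71.01041749499505 [ 0.4555 -0.2158]
h [ 0.4314 -0.273   0.1357] [ 0.4321 -0.2705  0.1354]
h [ 0.4736 -0.1556  0.1416] [ 0.4741 -0.1597  0.14  ]
h [ 0.556  -0.1972  0.0896] [ 0.556  -0.197   0.0896]
yellow [0.5752 0.3316 0.17  ] [0.5764 0.3327 0.17  ]
glue top [ 0.7186 -0.0444  0.135 ]
```

Request:
apply_moves(increments=[[-8, -37, 0, 0, 1], [-8, -37, 0, 0, 1], [-8, -37, 0, 0, 1], [-8, -37, 0, 0, 1], [-8, -37, 0, 0, 1], [-8, -37, 0, 0, 1], [-8, -37, 0, 0, 1], [-8, -37, 0, 0, 1], [-8, -37, 0, 0, 1], [-8, -37, 0, 0, 1]])

```text
time_s: 2.9
ee_pos: [0.5566, 0.1231, 0.2693]
eef_rot: [0.974, -0.226, 0.0, 0.0]
contact_force: [0.8, -1.2, 0.5]
gripper_width: 0.0882
gripper_force: 0.0
```

Request:
apply_moves(increments=[[-8, -35, 0, 0, 1], [-8, -35, 0, 0, 1], [-8, -35, 0, 0, 1], [-8, -33, 0, 0, 1], [0, 0, 0, 0, 1], [0, 0, 0, 0, 1], [0, 0, 0, 0, 1], [0, 0, 0, 0, 1], [0, 0, 0, 0, 1], [0, 0, 0, 0, 1]])

```text
time_s: 3.73
ee_pos: [0.5882, 0.2596, 0.2695]
eef_rot: [0.974, -0.225, 0.0, -0.0]
contact_force: [-0.3, -0.2, -0.1]
gripper_width: 0.088
gripper_force: 0.0
```

Run:
```python
from h import *
wsnap("w2")
```

```text
[0.5882 0.2596 0.2695] -26.05813884187479 3.7333
```

View pics/w2.png

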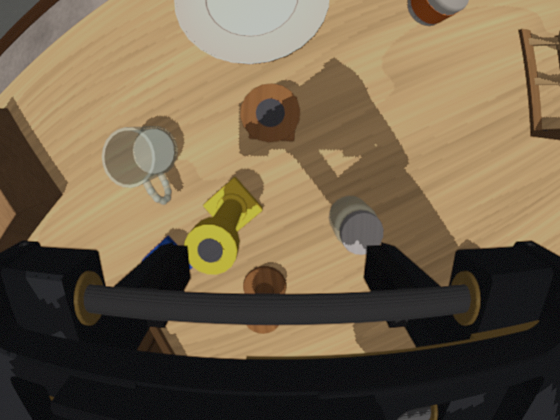

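The candlestick's top hole is centred at (270,112), with the lower foot edge at about row 139–154. The yellow and blue look-alikes, mug and jar stand clear of it. I'll take the foot edge from a colour mask.

Run:
```python
from h import *
import cv2
c=cv2.imread("pics/w2.png")[70:170,220:320]; hsv=cv2.cvtColor(c,cv2.COLOR_BGR2HSV)
for y in range(60,90,3): print(y+70,[tuple(int(a) for a in hsv[y,x]) for x in range(18,82,9)])
m=((hsv[...,1]>135)&(hsv[...,0]<13)&(hsv[...,2]>35)).astype(np.uint8)
for y in range(8,92,3): print(y+70,''.join('#' if v else '.' for v in m[y,10:90]))
g=cv2.cvtColor(c,cv2.COLOR_BGR2GRAY); d=((g<60)&(hsv[...,1]<110)).astype(np.uint8)
n,l,s,ce=cv2.connectedComponentsWithStats(d); 
for i in range(1,n):
    if s[i,4]>60: print("dark",s[i],ce[i]+[220,70])
print("cup",wplane("w2",270,112,.17))
import pickle
o,dd=wray(*pickle.load(open("pics/w2.pkl","rb")),270,112)
for n,uv in (("scene",(358.4,171.2)),("side",(206.2,204.1))):
    p,e=ray(n,*uv);t=np.linalg.lstsq(np.c_[dd,-e],p-o,rcond=None)[0];print(n,o+dd*t[0],p+e*t[1])
```

```text
130 [(19, 97, 179), (14, 153, 80), (13, 154, 78), (12, 154, 83), (13, 155, 84), (14, 159, 85), (14, 159, 88), (16, 112, 116)]
133 [(20, 93, 179), (16, 114, 119), (14, 160, 78), (14, 165, 82), (12, 153, 85), (13, 148, 86), (13, 161, 84), (16, 113, 115)]
136 [(21, 91, 185), (16, 112, 116), (13, 159, 77), (15, 163, 83), (12, 155, 84), (14, 157, 86), (14, 157, 86), (17, 115, 120)]
139 [(19, 100, 176), (17, 111, 117), (16, 121, 97), (13, 152, 84), (13, 161, 84), (13, 154, 76), (14, 161, 81), (16, 112, 123)]
142 [(19, 99, 176), (16, 111, 117), (17, 114, 116), (16, 116, 108), (17, 118, 106), (17, 114, 114), (16, 111, 115), (17, 111, 124)]
145 [(18, 106, 176), (17, 111, 117), (17, 112, 114), (16, 110, 111), (17, 113, 117), (17, 115, 120), (17, 111, 124), (17, 113, 113)]
148 [(18, 102, 180), (17, 109, 117), (16, 111, 115), (16, 116, 117), (17, 115, 118), (17, 110, 128), (16, 110, 118), (17, 112, 114)]
151 [(18, 101, 181), (17, 112, 116), (17, 112, 114), (17, 110, 116), (19, 93, 190), (20, 93, 189), (16, 113, 115), (16, 114, 114)]
154 [(18, 99, 188), (17, 113, 111), (17, 116, 117), (17, 116, 1
[... 2045 characters left out ...]
.............
144 ................................................................................
147 ................................................................................
150 ................................................................................
153 ................................................................................
156 ................................................................................
159 ................................................................................
dark [ 39  34  26  23 374] [273.0401 116.3182]
cup [0.6595 0.2315 0.17  ]
scene [0.6596 0.2315 0.1678] [0.6607 0.2323 0.1679]
side [0.6595 0.2315 0.1694] [0.6589 0.2306 0.1694]
```

Run:
```python
from h import *
import cv2
c=cv2.imread("pics/w2.png"); hsv=cv2.cvtColor(c,cv2.COLOR_BGR2HSV).astype(int)
m=(hsv[...,1]>135)&(hsv[...,2]<130)
cols=range(246,296,4);pts=[(x,max(y for y in range(118,150) if m[y,x])) for x in cols if m[118:150,x].any()]
print(pts)
W=np.array([wplane("w2",x,y+.5,0.0)[:2] for x,y in pts[1:-1]]); vx,vy,_,_=cv2.fitLine(W.astype(np.float32),cv2.DIST_HUBER,0,.001,.001).ravel()
print(W[0],W[-1],"edge yaw",np.degrees(np.arctan2(vy,vx)))
s,p,q,y=tool();d=q.T@(np.array([.660,.231,.138])-p);print(y,d*1000)
```

```text
[(246, 128), (250, 138), (254, 138), (258, 139), (262, 140), (266, 141), (270, 141), (274, 140), (278, 140), (282, 139), (286, 140), (290, 140), (294, 135)]
[0.6471 0.2717] [0.6208 0.2245] edge yaw 61.546497
-26.0071730928686 [ 77.3729  -5.2435 131.359 ]
```

Request:
apply_moves(increments=[[20, -1, 0, 0.01, 1], [30, -2, 0, 0.01, 1], [27, -2, 0, 0, 1], [0, 0, 20, 0, 1], [0, 0, 25, 0, 1], [0, 0, 25, 0, 1], [0, 0, 25, 0, 1], [0, 0, 20, 0, 1], [0, 0, 16, 0, 1], [0, 0, 0, 0, 1]])

```text
time_s: 4.72
ee_pos: [0.6577, 0.2303, 0.1344]
eef_rot: [0.972, -0.234, -0.003, 0.001]
contact_force: [-0.5, -0.2, -0.2]
gripper_width: 0.0884
gripper_force: 0.0
```

Request:
apply_moves(increments=[[0, 0, 0, 0, 0.5], [0, 0, 0, 0, 0.4], [0, 0, 0, 0, 0.3], [0, 0, 0, 0, 0.3], [0, 0, 0, 0, 0.3], [0, 0, 0, 0, 0.3], [0, 0, 0, 0, 0.3], [0, 0, 0, 0, 0.3], [0, 0, 0, 0, 0.3], [0, 0, 0, 0, 0.3]], force=50)

```text
time_s: 5.55
ee_pos: [0.6594, 0.2309, 0.1387]
eef_rot: [0.972, -0.234, 0.0, -0.0]
contact_force: [0.8, 0.5, 3.8]
gripper_width: 0.0477
gripper_force: 50.0
```

Request:
apply_moves(increments=[[0, 0, -4, 0, 0.3], [0, 0, -8, 0, 0.3], [0, 0, -10, 0, 0.3], [0, 0, -8, 0, 0.3], [1, 5, 0, 0, 0.3], [3, 10, 0, 0, 0.3], [4, 15, 0, 0, 0.3], [5, 20, 0, 0, 0.3], [5, 20, 0, 0, 0.3], [5, 20, 0, 0, 0.3]])

```text
time_s: 6.38
ee_pos: [0.6378, 0.1384, 0.1676]
eef_rot: [0.972, -0.235, -0.001, 0.0]
contact_force: [0.3, 0.5, -2.0]
gripper_width: 0.0474
gripper_force: 50.0
```

Request:
apply_moves(increments=[[5, 20, 0, 0, 0.3], [6, 22, 0, 0, 0.3], [6, 22, 0, 0, 0.3], [6, 22, 0, 0, 0.3], [6, 22, 0, 0, 0.3], [6, 22, 0, 0, 0.3], [6, 22, 0, 0, 0.3], [5, 20, 0, 0, 0.3], [3, 12, 0, 0, 0.3], [2, 5, 0, 0, 0.3]])

```text
time_s: 7.22
ee_pos: [0.5971, -0.0533, 0.1679]
eef_rot: [0.972, -0.235, -0.0, 0.0]
contact_force: [0.2, 0.7, -2.0]
gripper_width: 0.0477
gripper_force: 50.0
```

Run:
```python
from h import *
import cv2
s,p,q,y=tool();print(p,y,s["contact_force"],s["gripper_force"],s["gripper_width"])
f=cam("scene")["img"];cv2.imwrite("pics/s2.png",cv2.resize(np.hstack([f[130:340,180:460],cam("side")["img"][100:310,200:480]]),None,fx=1.4,fy=1.4)[:,:,::-1])
```

```text
[ 0.5971 -0.0533  0.1679] -27.238595410974302 [ 0.1987  0.6973 -2.0229] 49.99928190372884 0.04772568750087315
```

View pics/s2.png

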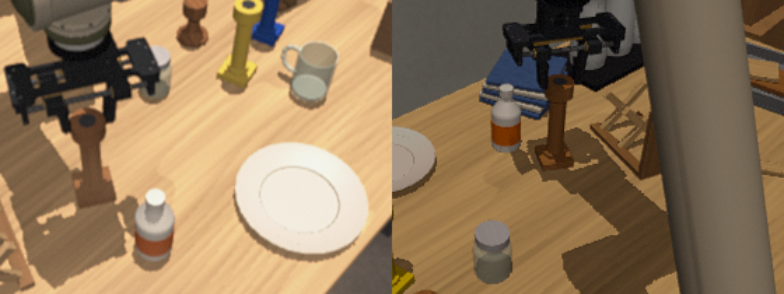

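It hangs upright, about 60 mm clear of the glue. Now I lower it, ease the grip and print the arc rows.

Request:
apply_moves(increments=[[0, 0, 5, 0, 0.3], [0, 0, 8, 0, 0.3], [0, 0, 7, 0, 0.3], [0, 0, 4, 0, 0.3], [0, 0, 2, 0, 0.3], [0, 0, 2, 0, 0.3], [0, 0, 1, 0, 0.3], [0, 0, 0, 0, 0.3], [0, 0, 0, 0, 0.3], [0, 0, 0, 0, 0.3]])

```text
time_s: 8.15
ee_pos: [0.598, -0.0513, 0.1394]
eef_rot: [0.972, -0.234, 0.0, 0.0]
contact_force: [-0.3, -0.2, -1.7]
gripper_width: 0.0479
gripper_force: 50.0
```

Request:
apply_moves(increments=[[0, 0, 0, 0, 0.3], [0, 0, 0, 0, 0.3], [0, 0, 0, 0, 0.3], [0, 0, 0, 0, 0.3], [0, 0, 0, 0, 0.3], [0, 0, 0, 0, 0.3], [0, 0, 0, 0, 0.3], [0, 0, 0, 0, 0.3], [0, 0, 0, 0, 0.3], [0, 0, 0, 0, 0.3]], force=5)

```text
time_s: 8.98
ee_pos: [0.5979, -0.0513, 0.1391]
eef_rot: [0.972, -0.234, -0.0, 0.0]
contact_force: [-0.2, 0.2, -2.7]
gripper_width: 0.0496
gripper_force: 5.0
```

Run:
```python
import numpy as np
r=np.hypot(30,157.7);a0=np.degrees(np.arctan2(157.7,-30))
a=np.radians(a0-np.linspace(0,90,31));P=np.round(np.c_[r*np.cos(a),r*np.sin(a)]);D=np.diff(P,axis=0)
print([[int(-d[0]),0,int(-d[1]),0,0.3] for d in D])
```

```text
[[-8, 0, -1, 0, 0.3], [-9, 0, -1, 0, 0.3], [-8, 0, 0, 0, 0.3], [-8, 0, 0, 0, 0.3], [-9, 0, 0, 0, 0.3], [-8, 0, 1, 0, 0.3], [-9, 0, 1, 0, 0.3], [-8, 0, 2, 0, 0.3], [-8, 0, 2, 0, 0.3], [-8, 0, 2, 0, 0.3], [-8, 0, 3, 0, 0.3], [-7, 0, 4, 0, 0.3], [-8, 0, 4, 0, 0.3], [-7, 0, 4, 0, 0.3], [-7, 0, 4, 0, 0.3], [-7, 0, 5, 0, 0.3], [-7, 0, 5, 0, 0.3], [-6, 0, 6, 0, 0.3], [-6, 0, 6, 0, 0.3], [-6, 0, 6, 0, 0.3], [-5, 0, 7, 0, 0.3], [-5, 0, 6, 0, 0.3], [-4, 0, 7, 0, 0.3], [-5, 0, 8, 0, 0.3], [-4, 0, 7, 0, 0.3], [-3, 0, 8, 0, 0.3], [-3, 0, 8, 0, 0.3], [-3, 0, 8, 0, 0.3], [-2, 0, 8, 0, 0.3], [-2, 0, 8, 0, 0.3]]
```

Request:
apply_moves(increments=[[0, 0, 1, 0, 0.3], [-5, 0, 0, 0, 0.3], [-7, 0, -1, 0, 0.3], [-8, 0, -1, 0, 0.3], [-8, 0, 0, 0, 0.3], [-9, 0, 0, 0, 0.3], [-8, 0, 0, 0, 0.3], [-9, 0, 1, 0, 0.3], [-8, 0, 1, 0, 0.3], [-8, 0, 2, 0, 0.3]])

```text
time_s: 9.82
ee_pos: [0.5346, -0.0189, 0.1359]
eef_rot: [0.972, -0.234, -0.0, -0.0]
contact_force: [0.1, 1.5, 2.5]
gripper_width: 0.0496
gripper_force: 5.0
```

Run:
```python
from h import *
import cv2
s,p,q,y=tool();print(p,y,s["contact_force"],s["wrist_torque"],s["gripper_force"],s["gripper_width"])
f=cam("scene")["img"];cv2.imwrite("pics/s3.png",cv2.resize(np.hstack([f[130:340,150:430],cam("side")["img"][60:270,220:500]]),None,fx=1.4,fy=1.4)[:,:,::-1])
```

```text
[ 0.5346 -0.0189  0.1359] -27.10864855857323 [0.0612 1.5195 2.5136] [ 0.3003 -0.0279  0.0391] 5.000150307751028 0.04955824591930161
```

View pics/s3.png

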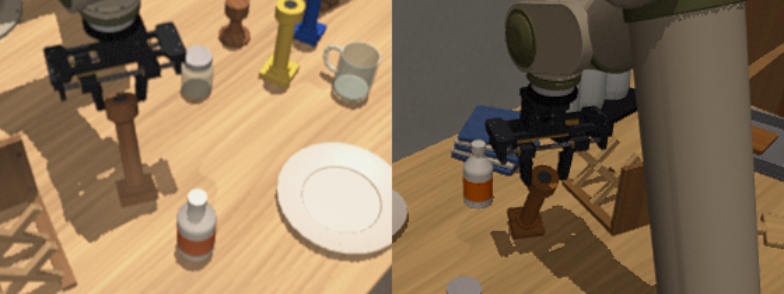

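The stick tilts about its foot edge as planned (foot at about (137,188) in the left panel). Continuing the arc.

Request:
apply_moves(increments=[[-6, 0, 1, 0, 0.3], [-8, 0, 2, 0, 0.3], [-8, 0, 3, 0, 0.3], [-7, 0, 4, 0, 0.3], [-8, 0, 4, 0, 0.3], [-7, 0, 4, 0, 0.3], [-7, 0, 4, 0, 0.3], [-7, 0, 5, 0, 0.3], [-7, 0, 5, 0, 0.3], [-6, 0, 6, 0, 0.3]])

```text
time_s: 10.75
ee_pos: [0.4716, 0.0133, 0.0976]
eef_rot: [0.972, -0.234, -0.0, 0.0]
contact_force: [-1.0, -0.3, 1.3]
gripper_width: 0.0496
gripper_force: 5.0
```

Run:
```python
from h import *
s,p,q,y=tool();u=-30+1000*np.hypot(p[0]-.5979,p[1]+.0513);print(p,u,"h",1000*p[2]+19,"want",np.sqrt(160.5**2-u*u),s["contact_force"],s["wrist_torque"],s["gripper_width"])
```

```text
[0.4716 0.0133 0.0976] 111.84860567430502 h 116.56116793251998 want 115.10924988337742 [-0.9869 -0.2659  1.3053] [0.2696 0.2484 0.0135] 0.049620460598009425
```

Request:
apply_moves(increments=[[-6, 0, 6, 0, 0.3], [-6, 0, 6, 0, 0.3], [-5, 0, 7, 0, 0.3], [-5, 0, 7, 0, 0.3], [-5, 0, 7, 0, 0.3], [-4, 0, 7, 0, 0.3], [-4, 0, 8, 0, 0.3], [-3, 0, 8, 0, 0.3], [-3, 0, 8, 0, 0.3], [-2, 0, 7, 0, 0.3]])

```text
time_s: 11.58
ee_pos: [0.4336, 0.0326, 0.0262]
eef_rot: [0.972, -0.234, -0.0, 0.0]
contact_force: [-0.5, 1.7, 0.5]
gripper_width: 0.0499
gripper_force: 5.0
```

Request:
apply_moves(increments=[[-2, 0, 6, 0, 0.3], [-1, 0, 5, 0, 0.3], [-1, 0, 3, 0, 0.3], [0, 0, 2, 0, 0.3], [0, 0, 1, 0, 0.3], [0, 0, 1, 0, 0.3], [0, 0, 1, 0, 0.3], [0, 0, 0, 0, 0.3], [0, 0, 0, 0, 0.3], [0, 0, 0, 0, 0.3]])

```text
time_s: 12.42
ee_pos: [0.4307, 0.0343, 0.0083]
eef_rot: [0.972, -0.234, 0.0, -0.0]
contact_force: [-0.1, 0.3, -1.3]
gripper_width: 0.0499
gripper_force: 5.0
```

Run:
```python
from h import *
import cv2
s,p,q,y=tool();u=-30+1000*np.hypot(p[0]-.5979,p[1]+.0513);print(p,u,"h",1000*p[2]+19,"want",np.sqrt(160.5**2-u*u),s["contact_force"],s["wrist_torque"],s["gripper_width"])
f=cam("scene")["img"];cv2.imwrite("pics/s4.png",cv2.resize(np.hstack([f[130:340,150:430],cam("side")["img"][60:270,220:500]]),None,fx=1.4,fy=1.4)[:,:,::-1])
```

```text
[0.4307 0.0343 0.0083] 157.8137431295535 h 27.27647063913027 want 29.241622380423873 [-0.0656  0.3253 -1.281 ] [ 0.0429  0.089  -0.0432] 0.049864918799240154
```

View pics/s4.png

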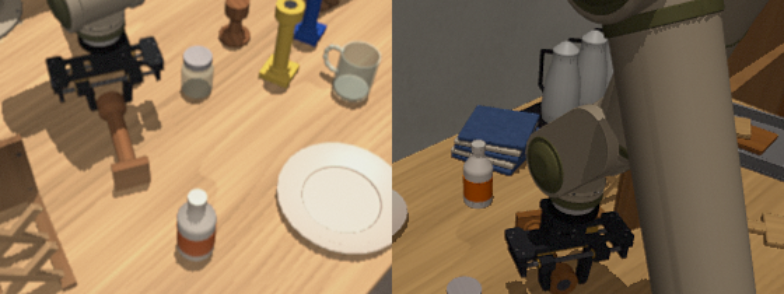

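It lies on its side, foot at about (130,172) in the left panel, fingers on the cup. I'll lower the last 2 mm, open, and rise to look.

Request:
apply_moves(increments=[[0, 0, 1, 0, 0.3], [0, 0, 1, 0, 0.3], [0, 0, 0, 0, 0.3], [0, 0, 0, 0, 0.6], [0, 0, 0, 0, 0.8], [0, 0, 0, 0, 1], [0, 0, 0, 0, 1], [0, 0, 0, 0, 1], [0, 0, 0, 0, 1], [0, 0, 0, 0, 1]])

```text
time_s: 13.35
ee_pos: [0.4306, 0.0343, 0.0062]
eef_rot: [0.972, -0.234, 0.0, 0.0]
contact_force: [0.5, -0.6, -0.3]
gripper_width: 0.0879
gripper_force: 0.0
```

Request:
apply_moves(increments=[[0, 0, -5, 0, 1], [0, 0, -10, 0, 1], [0, 0, -15, 0, 1], [0, 0, -20, 0, 1], [0, 0, -20, 0, 1], [0, 0, -20, 0, 1], [0, 0, -20, 0, 1], [0, 0, -10, 0, 1], [0, 0, 0, 0, 1], [0, 0, 0, 0, 1]])

```text
time_s: 14.18
ee_pos: [0.4305, 0.0344, 0.1263]
eef_rot: [0.972, -0.234, 0.0, -0.0]
contact_force: [0.3, -0.8, -0.4]
gripper_width: 0.0882
gripper_force: 0.0
```

Run:
```python
from h import *
wsnap("w3")
```

```text
[0.4305 0.0344 0.1263] -27.11249176825489 14.1833
```

View pics/w3.png

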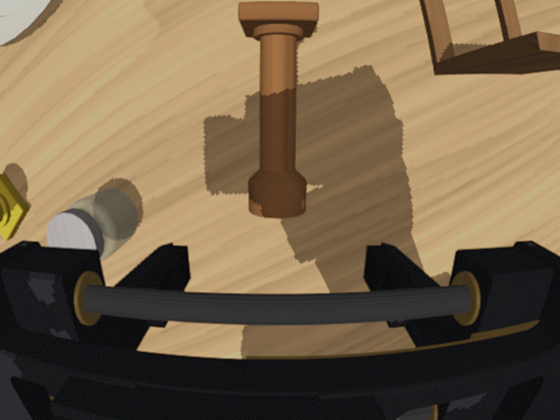

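The stick lies free, almost in line with the tool x axis. The shaft runs from the collar at (280,38) to the cone start at (278,171), and the cup is at (277,193). Measuring, and checking the height against the fixed views.

Run:
```python
from h import *
import cv2
c=cv2.imread("pics/w3.png"); hsv=cv2.cvtColor(c,cv2.COLOR_BGR2HSV).astype(int)
m=((hsv[...,1]>135)).astype(np.uint8)
mid=[]
for r in range(45,166,15):
    x=np.where(m[r,230:330])[0]+230; print(r,x.min(),x.max(),len(x)); mid.append(((x.min()+x.max()+1)/2,r))
A=wplane("w3",280,38,.029);B=wplane("w3",278,171,.0265);print(A,B,np.linalg.norm(A-B))
W=np.array([wplane("w3",*p,.028)[:2] for p in mid]);vx,vy,x0,y0=cv2.fitLine(W.astype(np.float32),cv2.DIST_HUBER,0,.001,.001).ravel();print("yaw",np.degrees(np.arctan2(vy,vx)),W[0],W[-1])
s,p,q,y=tool();M=(A+B)/2;print("mid",M,y,q.T@(M-p)*1000)
```

```text
45 261 295 35
60 261 295 35
75 261 295 35
90 260 295 36
105 260 295 36
120 260 294 35
135 260 295 36
150 260 295 36
165 260 294 35
[ 0.5535 -0.031   0.029 ] [0.4542 0.0217 0.0265] 0.11248088713699815
yaw -27.524553 [ 0.5488 -0.0272] [0.4591 0.0196]
mid [ 0.5039 -0.0047  0.0278] -27.111451613631505 [83.4797  1.1985 97.9356]
```

Request:
apply_moves(increments=[[25, 0, 0, 0, 1], [30, 1, 0, 0, 1], [25, 0, 0, 0, 1], [0, 0, 20, 0, 1], [0, 0, 25, 0, 1], [0, 0, 25, 0, 1], [0, 0, 25, 0, 1], [0, 0, 15, 0, 1], [0, 0, 7, 0, 1], [0, 0, 0, 0, 1]])

```text
time_s: 15.07
ee_pos: [0.5001, -0.0028, 0.0073]
eef_rot: [0.972, -0.234, -0.002, -0.0]
contact_force: [-0.1, -1.0, 0.7]
gripper_width: 0.0885
gripper_force: 0.0
```

Request:
apply_moves(increments=[[0, 0, 0, 0, 0.6], [0, 0, 0, 0, 0.45], [0, 0, 0, 0, 0.35], [0, 0, 0, 0, 0.2], [0, 0, 0, 0, 0.15], [0, 0, 0, 0, 0.15], [0, 0, 0, 0, 0.15], [0, 0, 0, 0, 0.15], [0, 0, 0, 0, 0.15], [0, 0, 0, 0, 0.15]], force=40)

```text
time_s: 15.9
ee_pos: [0.5013, -0.003, 0.0091]
eef_rot: [0.972, -0.234, -0.0, -0.0]
contact_force: [0.7, 0.2, -2.4]
gripper_width: 0.0238
gripper_force: 35.4
```

Request:
apply_moves(increments=[[0, 0, -3, 0, 0.15], [0, 0, -6, 0, 0.15], [0, 0, -10, 0, 0.15], [0, 0, -15, 0, 0.15], [0, 0, -20, 0, 0.15], [0, 0, -25, 0, 0.15], [0, 0, -25, 0, 0.15], [0, 0, -25, 0, 0.15], [0, 0, -20, 0, 0.15], [0, 0, -11, 0, 0.15]])

```text
time_s: 16.73
ee_pos: [0.5017, -0.0031, 0.172]
eef_rot: [0.972, -0.234, 0.002, 0.0]
contact_force: [-0.5, 0.3, -1.7]
gripper_width: 0.0239
gripper_force: 35.0
```

Run:
```python
from h import *
import cv2
wsnap("w4")
s,p,q,y=tool();print(s["contact_force"],s["wrist_torque"],s["gripper_width"])
d=q.T@(np.array([.571,-.256,p[2]])-p);print(d*1000)
f=cam("scene")["img"];w=cv2.imread("pics/w4.png")[:,:,::-1]
cv2.imwrite("pics/s5.png",np.hstack([cv2.resize(f[130:340,100:380],(400,300)),cv2.resize(w,(400,300))])[:,:,::-1])
```

```text
[ 0.5017 -0.0031  0.172 ] -27.10801941997484 16.7333
[ 0.9538 -0.0312  0.431 ] [ 0.0416 -0.0953  0.0023] 0.023478632497482787
[176.3484 193.7686   0.7259]
```

View pics/s5.png

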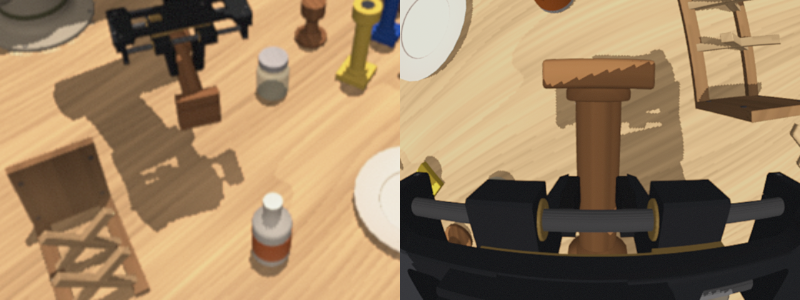

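The stick hangs level in the fingers, foot at the front (at (600,75) in the right panel), and it is clear of the cradle. Next: rise, turn to the cradle's yaw, and go above it.

Request:
apply_moves(increments=[[0, 0, -10, -0.05, 0.1], [0, 0, -15, -0.05, 0.1], [0, 0, 0, -0.052, 0.1], [4, 6, 0, 0, 0.1], [8, 12, 0, 0, 0.1], [12, 18, 0, 0, 0.1], [12, 18, 0, 0, 0.1], [12, 18, 0, 0, 0.1], [12, 18, 0, 0, 0.1], [12, 18, 0, 0, 0.1]])

```text
time_s: 17.67
ee_pos: [0.5352, -0.1295, 0.1927]
eef_rot: [0.987, -0.161, -0.001, -0.0]
contact_force: [-0.3, 0.8, -1.6]
gripper_width: 0.024
gripper_force: 35.0
```

Request:
apply_moves(increments=[[12, 18, 0, 0, 0.1], [12, 18, 0, 0, 0.1], [12, 18, 0, 0, 0.1], [12, 18, 0, 0, 0.1], [12, 18, 0, 0, 0.1], [9, 13, 0, 0, 0.1], [5, 7, 0, 0, 0.1], [0, 0, 0, 0, 0.1], [0, 0, 0, 0, 0.1], [0, 0, 0, 0, 0.1]])

```text
time_s: 18.5
ee_pos: [0.5707, -0.255, 0.1938]
eef_rot: [0.987, -0.16, -0.0, -0.0]
contact_force: [-0.3, -0.6, -1.8]
gripper_width: 0.0238
gripper_force: 35.0
```

Run:
```python
from h import *
import cv2
wsnap("w5")
s,p,q,y=tool();print(s["contact_force"],s["wrist_torque"],s["gripper_width"],s["gripper_force"])
print(q.T@(np.array([.571,-.256,.0635])-p)*1000)
f=cam("scene")["img"];w=cv2.imread("pics/w5.png")[:,:,::-1]
cv2.imwrite("pics/s6.png",np.hstack([cv2.resize(f[190:380,60:250],(300,300)),cv2.resize(w[:315],(500,281*500//500))[:281] if 0 else cv2.resize(w,(500,300))])[:,:,::-1])
```

```text
[ 0.5707 -0.255   0.1938] -18.39076855692115 18.5
[ 0.2295  1.0335 -1.5361] [ 0.0439  0.0027 -0.0313] 0.023624042360791905 35.02804756164551
[  0.578    0.9789 130.5694]
```

View pics/s6.png

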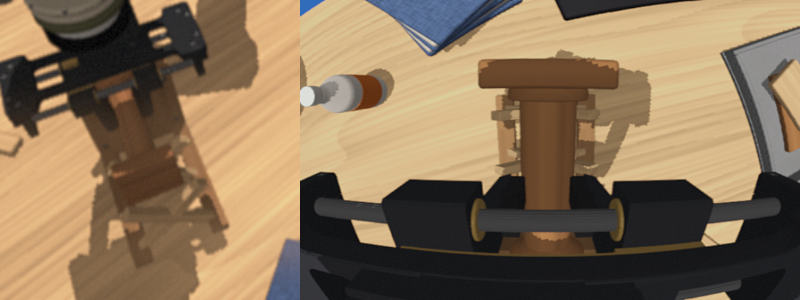

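That was one picture more than the ten allowed, so I will check with numbers only from here. The shaft at (548,150) in the right panel lies centred between the open-end trestle tips at (491,115) and (597,115), foot at the open end. Descending.

Request:
apply_moves(increments=[[0, 1, 5, 0, 0.1], [0, 0, 12, 0, 0.1], [0, 0, 15, 0, 0.1], [0, 0, 18, 0, 0.1], [0, 0, 18, 0, 0.1], [0, 0, 15, 0, 0.1], [0, 0, 12, 0, 0.1], [0, 0, 8, 0, 0.1], [0, 0, 5, 0, 0.1], [0, 0, 0, 0, 0.1]])

```text
time_s: 19.43
ee_pos: [0.5704, -0.2565, 0.0853]
eef_rot: [0.987, -0.16, -0.001, -0.0]
contact_force: [0.4, -0.4, -2.0]
gripper_width: 0.0234
gripper_force: 35.0
```

Request:
apply_moves(increments=[[0, 0, 3, 0, 0.1], [0, 0, 3, 0, 0.1], [0, 0, 3, 0, 0.1], [0, 0, 2, 0, 0.1], [0, 0, 2, 0, 0.1], [0, 0, 2, 0, 0.1], [0, 0, 1, 0, 0.1], [0, 0, 1, 0, 0.1], [0, 0, 0, 0, 0.1], [0, 0, 0, 0, 0.1]])

```text
time_s: 20.27
ee_pos: [0.5707, -0.2569, 0.0692]
eef_rot: [0.987, -0.16, 0.0, 0.0]
contact_force: [-0.1, 0.4, -2.1]
gripper_width: 0.024
gripper_force: 35.0
```

Request:
apply_moves(increments=[[0, 0, 1, 0, 0.1], [0, 0, 1, 0, 0.1], [0, 0, 1, 0, 0.1], [0, 0, 1, 0, 0.1], [0, 0, 0, 0, 0.1], [0, 0, 0, 0, 0.1], [0, 0, 0, 0, 0.1], [0, 0, 0, 0, 0.1], [0, 0, 0, 0, 0.1], [0, 0, 0, 0, 0.1]])

```text
time_s: 21.1
ee_pos: [0.5712, -0.2565, 0.0665]
eef_rot: [0.987, -0.16, 0.001, -0.0]
contact_force: [-0.9, 3.7, 7.7]
gripper_width: 0.0239
gripper_force: 37.4
```

Request:
apply_moves(increments=[[0, 0, -2, 0, 0.1], [0, -1, 0, 0, 0.1], [0, -1, 0, 0, 0.1], [0, -1, 0, 0, 0.1], [0, 0, 1, 0, 0.1], [0, 0, 1, 0, 0.1], [0, 0, 0, 0, 0.1], [0, 0, 0, 0, 0.1], [0, 0, 0, 0, 0.1], [0, 0, 0, 0, 0.1]])

```text
time_s: 21.93
ee_pos: [0.5716, -0.2541, 0.0651]
eef_rot: [0.987, -0.16, -0.0, 0.0]
contact_force: [-0.1, 0.1, -2.6]
gripper_width: 0.0236
gripper_force: 35.0
```

Contact is gone, with the stick carried freely again, so the offset across was about 3 mm. Lowering further.

Request:
apply_moves(increments=[[0, 0, 1, 0, 0.1], [0, 0, 0, 0, 0.1], [0, 0, 1, 0, 0.1], [0, 0, 0, 0, 0.1], [0, 0, 0, 0, 0.1], [0, 0, 0, 0, 0.1], [0, 0, 0, 0, 0.1], [0, 0, 0, 0, 0.1], [0, 0, 0, 0, 0.1], [0, 0, 0, 0, 0.1]])

```text
time_s: 22.77
ee_pos: [0.5719, -0.2541, 0.0641]
eef_rot: [0.987, -0.16, 0.001, 0.0]
contact_force: [-0.2, 1.9, 5.7]
gripper_width: 0.0235
gripper_force: 36.7
```

Request:
apply_moves(increments=[[0, -1, 0, 0, 0.2], [0, 0, 0, 0, 0.2], [0, 0, 0, 0, 0.2], [0, 0, 0, 0, 0.2], [0, 0, 0, 0, 0.2], [0, 0, 0, 0, 0.2], [0, 0, 0, 0, 0.2], [0, 0, 0, 0, 0.2], [0, 0, 0, 0, 0.2], [0, 0, 0, 0, 0.2]], force=4)

```text
time_s: 23.6
ee_pos: [0.5722, -0.2534, 0.0634]
eef_rot: [0.987, -0.16, 0.0, 0.0]
contact_force: [0.9, -3.4, 5.0]
gripper_width: 0.026
gripper_force: 4.7
```

Request:
apply_moves(increments=[[0, 0, 0, 0, 0.36], [0, 0, 0, 0, 0.4], [0, 0, 0, 0, 0.5], [0, 0, 0, 0, 0.7], [0, 0, 0, 0, 0.9], [0, 0, 0, 0, 0.9], [0, 0, 0, 0, 0.9], [0, 0, 0, 0, 0.9], [0, 0, 0, 0, 0.9], [0, 0, 0, 0, 0.9]])

```text
time_s: 24.43
ee_pos: [0.572, -0.2531, 0.0631]
eef_rot: [0.987, -0.16, -0.0, -0.0]
contact_force: [-0.0, 0.3, 0.1]
gripper_width: 0.0793
gripper_force: 0.0
```

Request:
apply_moves(increments=[[0, 0, -5, 0, 0.9], [0, 0, -10, 0, 0.9], [0, 0, -20, 0, 0.9], [0, 0, -25, 0, 0.9], [0, 0, -30, 0, 0.9], [0, 0, -30, 0, 0.9], [0, 0, -30, 0, 0.9], [0, 0, -20, 0, 0.9], [0, 0, -10, 0, 0.9], [0, 0, 0, 0, 0.9]])

```text
time_s: 25.27
ee_pos: [0.5724, -0.2534, 0.246]
eef_rot: [0.987, -0.16, 0.002, 0.001]
contact_force: [-0.1, -0.4, -0.4]
gripper_width: 0.0792
gripper_force: 0.0
```

Run:
```python
from h import *
import cv2
wsnap("w6")
c=cv2.imread("pics/w6.png"); hsv=cv2.cvtColor(c,cv2.COLOR_BGR2HSV).astype(int)
m=(hsv[...,1]>135)
for r in range(60,250,6):
    n=np.where(np.diff(np.r_[0,m[r,200:360].astype(int),0]))[0]+200
    print(r,[(int(a),int(b)) for a,b in zip(n[::2],n[1::2]) if b-a>7])
```

```text
[ 0.5724 -0.2534  0.246 ] -18.399932491250684 25.2667
60 []
66 []
72 []
78 []
84 []
90 []
96 []
102 []
108 []
114 [(244, 308)]
120 [(245, 308)]
126 [(257, 296)]
132 [(256, 295)]
138 [(262, 291)]
144 [(262, 291), (309, 317)]
150 [(263, 291)]
156 [(263, 291)]
162 [(263, 291)]
168 [(264, 291)]
174 [(263, 291)]
180 [(263, 291)]
186 [(264, 291)]
192 [(264, 291)]
198 [(264, 291)]
204 [(264, 292)]
210 [(264, 291)]
216 [(264, 291)]
222 [(264, 291)]
228 [(265, 291)]
234 [(265, 291)]
240 [(259, 298)]
246 [(256, 301)]
```

Run:
```python
from h import *
import cv2
A=wplane("w6",277,135,.0825);B=wplane("w6",278,237,.0825);M=(A+B)/2;d=B-A
print(A,B,"len",np.linalg.norm(d),"mid",M,"yaw",np.degrees(np.arctan2(d[1],d[0])))
a=np.radians(161.2);o=np.array([.571,-.2555]);e=M[:2]-o;print("cradle frame",e@[np.cos(a),np.sin(a)],e@[-np.sin(a),np.cos(a)])
# trestle/board in same view: board far/near, tips by height .102 relative to shaft in same picture
c=cv2.imread("pics/w6.png");h=cv2.cvtColor(c,cv2.COLOR_BGR2HSV).astype(int)
for r in range(138,240,6): print(r,[int(x) for x in c[r,200:262:5].sum(1)],'|',[int(x) for x in c[r,294:356:5].sum(1)])
# height check: foot outer top corners, wrist vs scene
f=cam("scene")["img"];hs=cv2.cvtColor(f,cv2.COLOR_RGB2HSV).astype(int);
k=((hs[...,1]>150)&(hs[...,0]<14)).astype(np.uint8)
print([tuple(np.round(np.array(x),1)) for x in cv2.connectedComponentsWithStats(k[220:360,90:220])[2:] ][0][:6])
# projected expectation of foot-underside centre in scene, colour there
C=cam("scene");Mi=np.linalg.inv(C["cam_to_world"]);u=d/np.linalg.norm(d)
for s in (-.079,-.05,0,.04,.09):
    p=Mi@np.r_[M+u*s,1];uv=(C["cx"]+C["fx"]*p[0]/-p[2],C["cy"]-C["fy"]*p[1]/-p[2]);print(s,np.round(uv,1),f[int(uv[1]),int(uv[0])])
s=arm.sense();print(s["time_s"])
```

```text
[ 0.6256 -0.271   0.0825] [ 0.5211 -0.2374  0.0825] len 0.10978118743844929 mid [ 0.5734 -0.2542  0.0825] yaw 162.1954838555979
cradle frame -0.0018294060708874957 -0.002028321786148692
138 [477, 485, 490, 487, 479, 487, 343, 342, 186, 175, 281, 280, 281] | [275, 282, 286, 191, 194, 183, 189, 299, 300, 309, 313, 312, 308]
144 [484, 479, 485, 486, 483, 484, 342, 342, 184, 170, 288, 279, 269] | [302, 299, 293, 181, 183, 186, 200, 305, 305, 305, 304, 305, 301]
150 [486, 477, 478, 481, 473, 479, 342, 335, 232, 227, 221, 218, 229] | [230, 232, 223, 214, 202, 195, 227, 309, 301, 286, 278, 288, 289]
156 [478, 473, 478, 479, 480, 391, 245, 258, 258, 257, 257, 256, 254] | [249, 255, 253, 237, 228, 253, 247, 277, 290, 297, 302, 294, 288]
162 [481, 482, 481, 479, 480, 422, 248, 260, 236, 214, 263, 382, 309] | [298, 459, 413, 274, 266, 262, 282, 489, 479, 482, 464, 277, 270]
168 [481, 479, 484, 490, 493, 497, 341, 343, 331, 166, 494, 485, 490] | [278, 480, 487, 338, 341, 326, 325, 471, 446, 452, 319, 282, 286]
174 [487, 502, 497, 484, 490, 495, 339, 337, 334, 275, 494, 489, 375] | [284, 481, 481
[... 1163 characters left out ...]
3, 472, 453, 456, 471, 477, 462, 372, 250, 302, 440, 349, 273] | [280, 281, 282, 186, 208, 219, 217, 266, 270, 396, 444, 439, 454]
234 [466, 474, 479, 474, 468, 445, 446, 315, 328, 321, 430, 249, 252] | [264, 254, 255, 173, 182, 181, 263, 347, 449, 469, 482, 485, 486]
(array([    0,     0,   130,   140, 18140], dtype=int32), array([68, 15,  1,  1,  1], dtype=int32), array([65, 69,  1,  1,  1], dtype=int32), array([61, 74,  1,  1,  1], dtype=int32), array([72, 74,  1,  1,  1], dtype=int32), array([73, 76,  1,  3,  3], dtype=int32))
-0.079 [171.6 338.4] [97 70 48]
-0.05 [166.9 325.2] [86 58 37]
0 [159.2 303.6] [153 102  65]
0.04 [153.5 287.4] [102  70  47]
0.09 [146.7 268.4] [97 68 44]
25.3667
```

The measurements agree:
- **Shaft length:** 109.8 mm at the resting height, against 110.
- **Position:** mid-shaft is within about 2 mm of the cradle's middle both ways.
- **Angle:** about 1° off the cradle axis.

The robot is clear, so I'm handing in.

```bash
python3 -c "
from workcell import arm
print(arm.hand_in())"
```

```text
the job is handed in; nothing more can be done
None
```

The candlestick was laid on the table, let go, re-gripped by the shaft and set in the cradle, cup towards the end board; my last measurements put it within tolerance, hand-in at about 25 s returned no verdict, and I viewed 11 pictures against the limit of 10.

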